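# Demould an eyepiece plug from a clamshell mould

### The arm

A 6-joint arm with a two-finger parallel gripper is mounted at the origin on a cart in front of the work surface, level with it; the furniture and walls round the work are solid. World frame = base frame: x ahead of the robot, y to its left, z up, the work surface at z = 0. Lengths are in mm, angles in degrees, forces in N, time in s.
With the tool pointing down it reaches from about 300 to 850 mm from the base axis. Payload 4.2 kg.
Tool frame: the origin (TCP) lies on the centre line of the jaws, within the pads' length; the fingertips stand 11 mm ahead of it and the grasp point (between the pads) lies 8 mm behind it; z points along the fingers, y is the line along which they close (so a half turn about z gives the same grasp; the last joint's range is limited). The gripper opens to 91 mm and grips with 3 to 60 N. Pads are 32 mm wide; open, the fingers measure 118 mm over their backs; the gripper's body (76 mm by 178 mm) begins 60 mm behind the grasp point.
Start: joints at [73.339, 18.312, 89.639, -0, 72.044, -1.146], TCP at [153.815, 554.06, 224.976] pointing down, gripper open.
Joint ranges: [-177.97, 177.97], [-48.28, 115.42], [12.27, 149.76], [-77.06, 257.06], [2.81, 150.46], [-146.56, 146.56]. Speed limits (degrees/s): [147.25, 147.25, 180, 180, 180, 180].

### API

Orientations are given as [roll, pitch, yaw] about the fixed x, y, z axes, in that order (R = Rz(yaw) Ry(pitch) Rx(roll)).
In Python, from workcell import env, grab_frame, camera_model, models gives the robot as it stands.
- The arm moves only by the shell command python3 -m crank 'ROWS' [FORCE]. ROWS is text: rows parted by semicolons, each of 7 numbers parted by spaces: the closure, from -1 (fully open) to 1 (shut), so that 0 is half open, then the shift along the tool's x, y, z in mm, then the turn, a rotation vector about the tool's x, y, z in degrees. A call has 1 to 10 rows; each row shifts and turns the commanded pose from where the row before left it, along the tool's axes as they then stand; what a row does not reach is not made up. A row lasts 1/8 s, in which the tool goes at most 62.5 mm and 10.7 degrees, less where a joint would pass 70% of its speed; a pose out of reach is approached as far as the arm can. A call is refused whole if a number of a shift passes 62.5 or a number of a turn 10.7, either way. A call with a gripper value outside its range is refused whole. The fingers move at their own pace and stop on an object; FORCE is the grip in N (left out, the last holds). Time passes only in rows, so rows that do not move let the fingers close. It gives the time, the measured TCP pose, the force, the opening and the grip force at its end, in the units of the state.
- env.state(): the state, without advancing time (a new reading comes with each control period).
- grab_frame(name): name is "side" or "top"; returns the picture (400x640x3 uint8, blue, green, red); there is no depth.
- camera_model(name): a dict with "K" (3x3 intrinsics, pixels), "k1" (the pictures are not rectified: a ray, as slopes to the right and down, at radius r is drawn at 1 + k1 r^2 times it, then the intrinsics apply), "R" (3x3) and "t" (3): a world point X has camera coordinates R X + t. Camera axes: x right, y down, z forward; pixel columns grow to the right and rows downward; lengths in mm; the calibration is good to about 2 mm. A picture is of the moment at which its call begins. camera_model takes no time and is no camera call.
- env.job_done(): hands the job in; it is judged then, once.
Trained networks look in the newest picture that a camera, given by its name, has taken for a name from the list of things; names that differ only in an ending like _2 or _b are one class to them, and where a whole thing is asked for, a point or a joint stands for the part that bears it (a point fixed in the world has none). Each returns a list of dicts, best first, with "p" (0 to 1); they miss things now and then, are a little off and sometimes report something else, mostly with a low value. They report only what shows in the picture. A call takes as long as a camera call.
- models.search_frame(name, camera): "point" ([x, y, z] in mm, in world coordinates, good to about 4 mm: the middle of the surface that is visible of it).
The state is a dict: "time_s": time; "qpos": joint angles; "qvel": joint speeds; "effort": joint torques, N m; "ee_pos": TCP position; "ee_rot": TCP orientation; "force": force on the tool from outside, world axes, zero at the start; "torque": the same for the moment, N m; "gripper_width": finger opening in mm; "gripper_force": force on a finger pad.
Only numpy, scipy, OpenCV 4.12 (cv2) and the standard library are available. Lean on these libraries where they do the work, as an engineer would, in place of code of your own. Each camera call takes 0.05 s, during which the arm holds its last target. There are 200 camera calls.

### The job

Swing the lid of the small aluminium clamshell mould up by its front tab and past vertical, so that it stays open by itself. Then lift out the black moulded plug and set it down, flange down and upright, inside the oblong card tray (not the small square one), and let go; the tray stays standing on the desk.

Things in the scene. Friction and masses are not known exactly. Their poses are not given: they have to be found in the camera images.
- mould: Lower half of the mould: aluminium block 84 (x) x 80 (y) x 28 mm, fixed to the desk, screw flanges 15 mm beyond its y sides. Origin: centre of underside; +x to the hinge at the back. Round nest in the middle of the top, 40 mm wide, 10 deep, holds the plug. Hinge line along y at x=+47, z=28 mm. The lid is a hollow shell of the same outline, 28 mm thick: closed, the mould is 56 mm high.
- tab (a point): Grip point on the lid's steel tab (14 mm wide along y, 10 mm thick), which stands out 38 mm from the middle of the lid's front; this point is 27 mm out. Lid closed: at x=-69, z=38 mm in the mould's frame, free below and beside. Pinched across its width (fingers closing along the mould's y) it turns between the fingers as a tool kept pointing down follows the arc. The axes turn with the lid.
- mould_lid (a joint): Hinge angle of the lid in rad: 0 closed, grows as its front swings up and back; 1.57 vertical; 2.0 end stop, where it leans back and rests. The lid weighs 0.15 kg and turns almost without friction: let go below about 1.3 it falls shut, above that it falls open to the stop. Open means above 1.75.
- plug: Black plastic plug, about 40 g, in the mould's nest under the lid: round flange 36 mm across, 6 mm high, with a round hub above it, 22 mm across, to grip; 32 mm high in all. Origin: centre of the flange's underside; z along its axis, hub up. In the nest its origin is 18 mm above the desk, so the hub stands from 24 to 50 mm; the block's top is at 28 mm.
- card_tray: The oblong one of two loose open cream card trays: 60 (x) x 95 (y) x 36 mm high, walls and floor 2 mm, about 80 g. Origin: centre of its underside, long side along its y; fingers that reach in should close along the long side. The other tray, 45 x 45 mm, is not wanted. A desk fan with a wide head stands behind the trays: between y = -0.35 and +0.05 m keep the tool at x below 0.5 m.

How it is judged (in metres and radians):
On the way, in this order (a step that is already met when the one before it is completed fails the run):
1. the lid stands open past vertical (above 1.75 rad) (value of joint mould_lid above 1.75 rad), for 0.2 s.
2. the plug is lifted clear of the mould with the lid still open (value of joint mould_lid above 1.75 rad and z of plug in the frame of mould above 0.04 m), for 0.1 s.
At the end, for the whole second after the job is handed in: The lid stands open by itself (joint above 1.75 rad); the plug stands at rest on the floor of the oblong tray, flange down, upright within 10 degrees; the tray stands level on the desk; everything is released (value of joint mould_lid above 1.75 rad and x of plug in the frame of card_tray between -0.02 and 0.02 m and y of plug in the frame of card_tray between -0.04 and 0.04 m and z of plug in the frame of card_tray between -0.003 and 0.01 m and angle between plug's own z axis and vertical below 0.17 rad and angle between card_tray's own z axis and vertical below 0.1 rad and height (world z) of card_tray between -0.005 and 0.01 m and linear speed of plug below 0.02 m/s); the robot touches nothing.
It fails at once if the plug is thrown, or dropped from well above the tray's rim (linear speed of plug above 1.2 m/s and contact force between the fingers and plug below 0.05 N).
It also fails if it takes over 51 s, if anything falls off the work surface, if the arm or the gripper's body presses on something with over 40 N, if the wrist force passes 120 N, or if a joint passes its speed limit or range.

## Working session

There is one attempt and no reset: what is moved stays moved. The work goes in short steps, Python scripts to look and compute and a shell command to move; the robot and the scene stay as the last step left them, time stands still between calls to the robot, and variables do not carry over. Pictures are saved under pics/ and viewed, at most 10 in all, crops included, and the job is handed in when it is done.

```bash
mkdir -p pics
python3 - <<'E'
from workcell import env, grab_frame, camera_model, models
import cv2,numpy as np
a=grab_frame("top");b=grab_frame("side")
cv2.imwrite("pics/top0.png",a);cv2.imwrite("pics/side0.png",b)
for c in("top","side"):
    for n in("mould","tab","mould_lid","card_tray","plug"):
        print(c,n,[(np.round(d["point"]).tolist(),round(d["p"],2)) for d in models.search_frame(n,c)][:3])
    m=camera_model(c);print(np.round(-m["R"].T@m["t"]),m["k1"])
print(env.state())
E
```

```text
top mould [([538.0, 141.0, 60.0], 0.72)]
top tab [([531.0, 149.0, 55.0], 0.63)]
top mould_lid [([536.0, 145.0, 59.0], 0.94)]
top card_tray [([464.0, -178.0, 7.0], 0.75)]
top plug []
[ 316.   25. 1091.] -0.15457139305730458
side mould [([534.0, 106.0, 39.0], 0.59)]
side tab [([525.0, 124.0, 58.0], 0.65)]
side mould_lid [([532.0, 124.0, 54.0], 0.6)]
side card_tray [([460.0, -175.0, 13.0], 0.62), ([529.0, 126.0, 56.0], 0.57)]
side plug []
[ 222. -799.  508.] -0.08551600165879525
{'time_s': 0.6, 'qpos': array([ 7.33384838e+01,  1.83097437e+01,  8.96401289e+01,  8.62785100e-04,
        7.20430140e+01, -1.14516399e+00]), 'qvel': array([ 0.1206476 , -0.06646381, -0.04231303, -0.11884217, -0.00114554,
       -0.00806114]), 'effort': array([-4.49137706e-04, -4.12127173e+01, -2.32137144e+01,  7.28005869e-02,
        3.79676919e-02, -1.30183088e-05]), 'ee_pos': array([153.81017155, 554.05533173, 224.98989873]), 'ee_rot': array([ 1.79992872e+02, -6.78460833e-04,  1.64483382e+02]), 'force': array([-0.2880963 ,  0.77499636,  0.25504958]), 'torque': array([-0.01070103,  0.04772222, -0.01758024]), 'gripper_force': 0.0, 'gripper_width': 91.43698490141948}
```

View pics/top0.png

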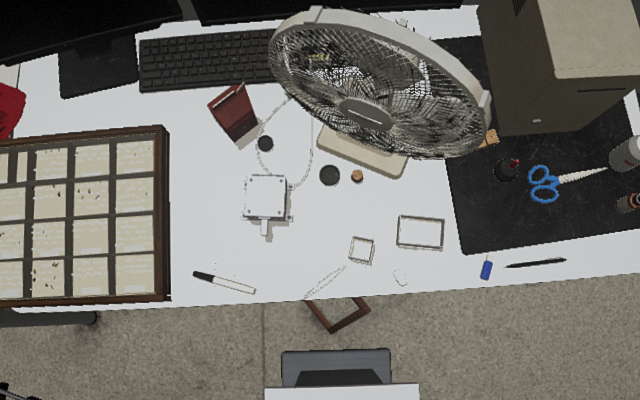

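View pics/side0.png

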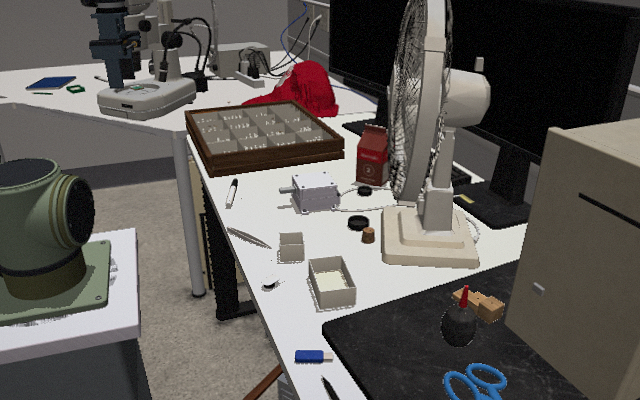

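The top picture shows the closed mould at about (267,198) with its tab pointing toward the robot, tip near (265,236). The oblong tray is at (421,232), the small square one at (362,250), and the fan is behind them. Next I'll enlarge the mould and the tray to read their corners.

Run:
```python
import cv2,numpy as np
a=cv2.imread("pics/top0.png")
f=lambda x,y:cv2.resize(a[y:y+80,x:x+66],None,fx=6,fy=6,interpolation=cv2.INTER_CUBIC)
cv2.imwrite("pics/crop0.png",np.hstack([f(234,165),f(388,192)]))
```

```text
(no output)
```

View pics/crop0.png

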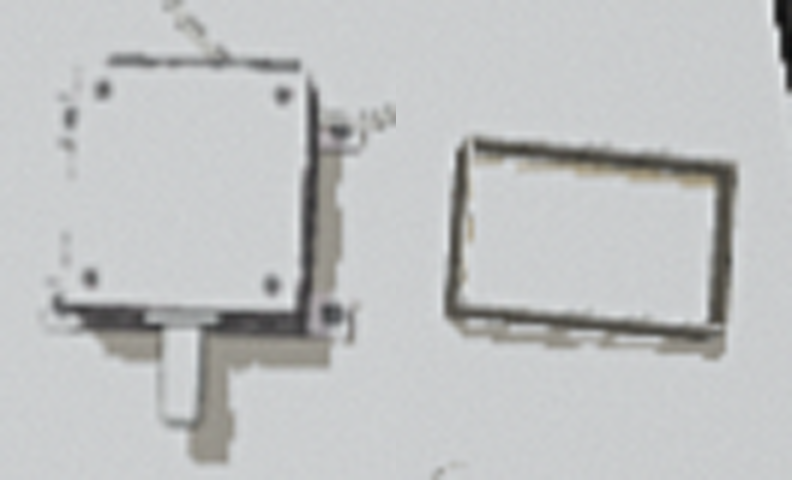

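The crop shows the four lid screws at crop pixels (103,90), (283,96), (271,286) and (91,277). The tab runs down to (180,425), and the tray rim corners are about (462,140), (737,163), (722,335) and (447,315).

```bash
cat > h.py <<'E'
from workcell import env, grab_frame, camera_model, models
import cv2,numpy as np
def ray(cam,px,z):
    m=camera_model(cam);K=np.array(m["K"])
    d=cv2.undistortPoints(np.array(px,float).reshape(-1,1,2),K,np.array([m["k1"],0,0,0,0.])).reshape(-1,2)
    R=np.array(m["R"]);c=-R.T@np.array(m["t"]);v=np.c_[d,np.ones(len(d))]@R
    return c+v*((z-c[2])/v[:,2])[:,None]
E
python3 - <<'E'
from h import *
f=lambda P,x,y:(np.array(P)+.5)/6-.5+[x,y]
S=ray("top",f([(103,90),(283,96),(271,286),(91,277)],234,165),56)
T=ray("top",f([(180,320),(181,425)],234,165),43)
C=ray("top",f([(462-396,140),(737-396,163),(722-396,335),(447-396,315)],388,192),36)
print(S.round(1),S.mean(0).round(1),T.round(1),C.round(1),C.mean(0).round(1))
an=lambda v:np.degrees(np.arctan2(v[1],v[0]))
print(an(S[0]-S[3]),an(S[1]-S[2]),an(S[0]-S[1])-90,an(S[3]-S[2])-90,an(T[0]-T[1]))
print(an(C[0]-C[3]),an(C[1]-C[2]),an(C[0]-C[1])-90,an(C[3]-C[2])-90)
E
```

```text
[[575.9 172.4  56. ]
 [571.9 110.3  56. ]
 [505.7 115.2  56. ]
 [510.6 176.6  56. ]] [541.  143.7  56. ] [[497.1 147.8  43. ]
 [460.8 147.8  43. ]] [[ 496.5 -131.3   36. ]
 [ 485.4 -227.    36. ]
 [ 425.8 -217.6   36. ]
 [ 435.9 -122.8   36. ]] [ 460.9 -174.7   36. ]
-3.640473274892557 -4.229079803927226 -3.7531847605690274 -4.550382619263004 0.09060573619064444
-7.936707231348336 -8.938821279118581 -6.56274178426203 -6.069481373792584
```

```bash
python3 -m crank '-1 -20 -15 0 0 0 0;-1 -44 -32 0 0 0 0;-1 -44 -32 0 0 0 0;-1 -44 -32 0 0 0 0;-1 -44 -32 0 0 0 0;-1 -44 -32 0 0 0 0;-1 -44 -32 0 0 0 0;-1 -44 -32 0 0 0 0;-1 -44 -32 0 0 0 0;-1 -43 -33 0 0 0 0' 30
python3 -m crank '-1 0 0 30 0 0 -6;-1 0 0 40 0 0 -5.5;-1 0 0 20 0 0 0;-1 0 0 0 0 0 0;-1 0 0 0 0 0 0'
python3 - <<'E'
from h import *
s=env.state();print(s["ee_pos"],s["ee_rot"],s["force"],s["qpos"])
a=grab_frame("side");t=grab_frame("top")
cv2.imwrite("pics/a1.png",np.hstack([cv2.resize(a[130:250,220:400],None,fx=2.2,fy=2.2),cv2.resize(t[150:270,170:350],None,fx=2.2,fy=2.2)]))
for c in("top","side"):print([(np.round(d["point"]).tolist(),round(d["p"],2)) for d in models.search_frame("mould_lid",c)][:2])
E
```

```text
time_s: 1.85
ee_pos: [472.8, 147.3, 225.2]
ee_rot: [180.0, 0.0, 164.4]
force: [0.4, 0.3, 0.7]
gripper_width: 91.0
gripper_force: 0.0
time_s: 2.48
ee_pos: [472.9, 149.8, 136.0]
ee_rot: [180.0, 0.1, 176.0]
force: [-0.1, -0.5, -0.0]
gripper_width: 91.3
gripper_force: 0.0
[472.89021578 149.78499668 135.96948259] [1.79969711e+02 9.68546773e-02 1.75959969e+02] [-0.09395153 -0.46726568 -0.0036588 ] [ 1.62502308e+01  1.57035016e+01  1.07489641e+02 -6.19394533e-03
  5.67055092e+01 -6.97063680e+01]
[([564.0, 112.0, 60.0], 0.58)]
[([532.0, 124.0, 53.0], 0.94)]
```

View pics/a1.png

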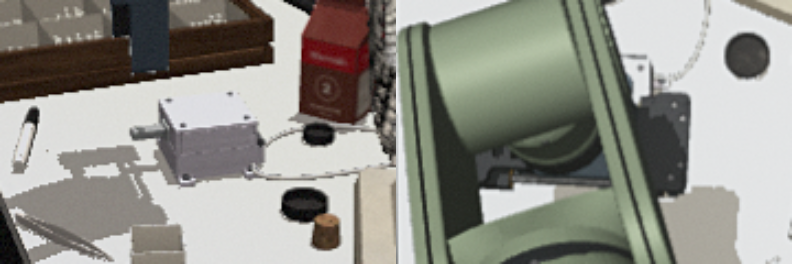

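The left crop shows the fingers hanging in line above the tab at crop (145,130). I'll lower and pinch.

```bash
python3 -m crank '-1 0 0 30 0 0 0;-1 0 0 40 0 0 0;-1 0 0 20 0 0 0;-1 0 0 8 0 0 0;-0.3 0 0 0 0 0 0;0.3 0 0 0 0 0 0;1 0 0 0 0 0 0;1 0 0 0 0 0 0;1 0 0 0 0 0 0;1 0 0 0 0 0 0' 15
python3 -m crank '1 0 0 0 0 0 0;1 0 0 0 0 0 0'
```

```text
time_s: 3.92
ee_pos: [472.4, 150.2, 37.0]
ee_rot: [180.0, 0.0, 176.0]
force: [0.6, 0.2, 0.2]
gripper_width: 34.0
gripper_force: 0.0
time_s: 4.18
ee_pos: [472.4, 150.1, 36.9]
ee_rot: [-180.0, -0.0, 176.0]
force: [-0.4, -3.7, 0.3]
gripper_width: 14.3
gripper_force: 3.6
```

Run:
```python
import numpy as np
t=np.radians(np.r_[0:103:5])
x=-116*np.cos(t)+10*np.sin(t);z=116*np.sin(t)+10*np.cos(t)
for a,b in zip(-np.diff(x),-np.diff(z)):print("1 %.1f 0 %.1f 0 0 0;"%(a,b),end="")
```

```text
1 -1.3 0 -10.1 0 0 0;1 -2.2 0 -9.9 0 0 0;1 -3.0 0 -9.7 0 0 0;1 -3.9 0 -9.4 0 0 0;1 -4.7 0 -9.0 0 0 0;1 -5.4 0 -8.6 0 0 0;1 -6.2 0 -8.1 0 0 0;1 -6.9 0 -7.5 0 0 0;1 -7.5 0 -6.9 0 0 0;1 -8.1 0 -6.2 0 0 0;1 -8.6 0 -5.5 0 0 0;1 -9.0 0 -4.7 0 0 0;1 -9.4 0 -3.9 0 0 0;1 -9.7 0 -3.1 0 0 0;1 -9.9 0 -2.2 0 0 0;1 -10.1 0 -1.3 0 0 0;1 -10.1 0 -0.5 0 0 0;1 -10.1 0 0.4 0 0 0;1 -10.1 0 1.3 0 0 0;1 -9.9 0 2.2 0 0 0;
```

```bash
python3 -m crank '1 0 0 0 0 0 0;1 -1 0 -10 0 0 0;1 -2 0 -10 0 0 0;1 -3 0 -10 0 0 0;1 -4 0 -9 0 0 0;1 -5 0 -9 0 0 0;1 -5 0 -9 0 0 0;1 -6 0 -8 0 0 0;1 -7 0 -8 0 0 0;1 -8 0 -7 0 0 0'
python3 -m crank '1 -8 0 -6 0 0 0;1 -8.5 0 -5.5 0 0 0;1 -9 0 -4.5 0 0 0;1 0 0 0 0 0 0'
```

```text
time_s: 5.42
ee_pos: [513.4, 147.2, 117.2]
ee_rot: [-180.0, -0.1, 176.0]
force: [1.5, -1.3, -4.8]
gripper_width: 14.0
gripper_force: 15.0
time_s: 5.92
ee_pos: [539.8, 145.4, 133.5]
ee_rot: [180.0, 0.1, 176.0]
force: [-0.6, -2.4, -1.3]
gripper_width: 13.6
gripper_force: 15.0
```

```bash
python3 -m crank '1 -9.5 0 -4 0 0 0;1 -9.5 0 -3 0 0 0;1 -10 0 -2 0 0 0;1 -10 0 -1.5 0 0 0;1 -10 0 -0.5 0 0 0;1 -10 0 0.5 0 0 0;1 -10 0 1.5 0 0 0;1 -10 0 2 0 0 0;1 -10 0 3 0 0 0;1 0 0 0 0 0 0'
python3 - <<'E'
from h import *
a=grab_frame("side")
cv2.imwrite("pics/a2.png",cv2.resize(a[30:230,220:440],None,fx=2.5,fy=2.5))
E
```

```text
time_s: 7.18
ee_pos: [628.5, 139.4, 136.6]
ee_rot: [180.0, 0.0, 176.0]
force: [-1.0, 0.7, -4.6]
gripper_width: 13.8
gripper_force: 15.0
```

View pics/a2.png

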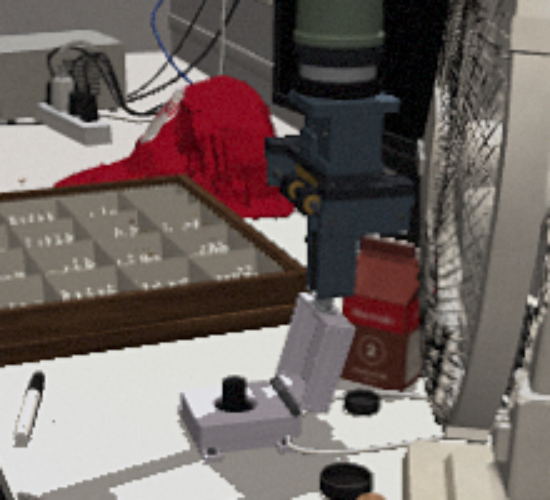

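The picture shows the lid leaning past vertical in the grip. The plug is visible in its nest at crop (234,393). I'll release with the jaws partly open and rise.

```bash
python3 -m crank '0.3 0 0 0 0 0 0;0.3 0 0 0 0 0 0;0.3 0 0 0 0 0 0;0.3 0 0 0 0 0 0;0.3 0 0 -20 0 0 0;0.3 0 0 -30 0 0 0;0.3 10 0 -25 0 0 0;0.3 40 2 0 0 0 0;0.3 37 1 0 0 0 0;0.3 0 0 0 0 0 0'
python3 - <<'E'
from h import *
s=env.state();print(s["ee_pos"],s["ee_rot"])
a=grab_frame("side")
cv2.imwrite("pics/a3.png",cv2.resize(a[70:230,260:400],None,fx=3.5,fy=3.5,interpolation=cv2.INTER_CUBIC))
for n in("plug","mould_lid","tab"):print(n,[(np.round(d["point"]).tolist(),round(d["p"],2)) for d in models.search_frame(n,"side")][:2])
E
```

```text
time_s: 8.48
ee_pos: [538.8, 148.4, 212.5]
ee_rot: [180.0, -0.0, 176.0]
force: [0.3, 0.4, 0.8]
gripper_width: 31.9
gripper_force: 0.0
[538.81501154 148.44004298 212.53919607] [ 1.79996598e+02 -1.95671110e-02  1.76044041e+02]
plug [([543.0, 137.0, 38.0], 0.62)]
mould_lid [([625.0, 134.0, 66.0], 0.66)]
tab [([619.0, 130.0, 71.0], 0.56)]
```

View pics/a3.png

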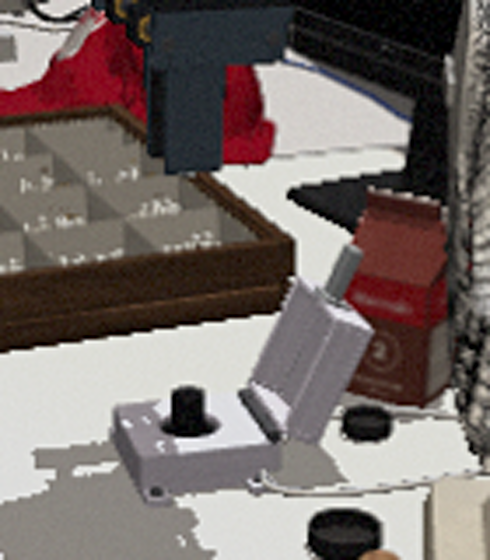

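The lid rests open at its stop. The plug's hub top is at crop (186,393).

Run:
```python
from h import *
print(ray("side",[(260+186/3.5,70+392/3.5)],50))
```

```text
[[540.03922644 145.20166391  50.        ]]
```

```bash
python3 -m crank '-0.3 -2 -4 40 0 0 0;-0.3 0 0 55 0 0 0;-0.3 0 0 45 0 0 0;-0.3 0 0 20 0 0 0;-0.3 0 0 10 0 0 0;0.6 0 0 0 0 0 0;0.8 0 0 0 0 0 0;0.8 0 0 0 0 0 0;0.8 0 0 0 0 0 0;0.8 0 0 0 0 0 0' 15
python3 -m crank '0.8 0 0 0 0 0 0;0.8 0 0 0 0 0 0;0.8 0 0 0 0 0 0'
```

```text
time_s: 9.93
ee_pos: [543.0, 144.4, 42.6]
ee_rot: [180.0, 0.1, 176.0]
force: [0.0, -0.5, 3.5]
gripper_width: 20.3
gripper_force: 15.0
time_s: 10.3
ee_pos: [543.0, 144.4, 42.6]
ee_rot: [180.0, 0.1, 176.0]
force: [-0.0, 0.9, 5.4]
gripper_width: 20.8
gripper_force: 15.0
```

```bash
python3 -m crank '0.8 0 0 -8 0 0 0;0.8 0 0 -15 0 0 0;0.8 0 0 -25 0 0 0;0.8 0 0 -30 0 0 0;0.8 0 0 -30 0 0 0;0.8 0 0 -12 0 0 0;0.8 0 0 0 0 0 0'
python3 - <<'E'
from h import *
s=env.state();print(s["ee_pos"],s["ee_rot"],s["gripper_width"])
a=grab_frame("side")
cv2.imwrite("pics/a4.png",cv2.resize(a[70:230,260:400],None,fx=3,fy=3,interpolation=cv2.INTER_CUBIC))
E
```

```text
time_s: 11.18
ee_pos: [542.8, 144.2, 162.6]
ee_rot: [180.0, 0.1, 176.0]
force: [-0.4, 0.8, -0.5]
gripper_width: 21.0
gripper_force: 15.0
[542.83285725 144.22593667 162.62866724] [1.79970347e+02 8.10145778e-02 1.75984299e+02] 20.99634442729895
```

View pics/a4.png

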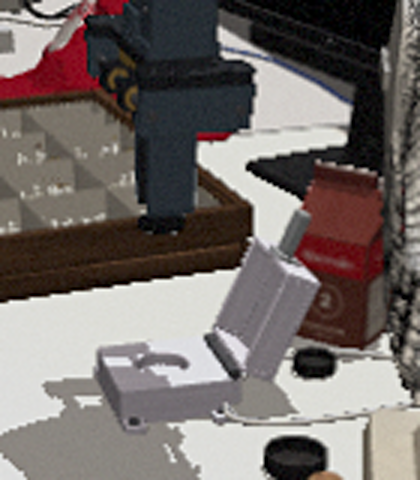

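The plug hangs in the fingers at crop (160,226), the nest is empty and the lid is still open. I'll bring it back in x first, then across to the tray.

```bash
python3 -m crank '0.8 18 0 0 0 0 0;0.8 30 0 0 0 0 0;0.8 10 -20 0 0 0 0;0.8 0 -40 0 0 0 0;0.8 0 -50 0 0 0 0;0.8 0 -55 0 0 0 0;0.8 0 -55 0 0 0 0;0.8 0 -50 0 0 0 0;0.8 0 -35 0 0 0 0;0.8 0 -19 0 0 0 0'
python3 -m crank '0.8 0 0 0 0 0 3;0.8 0 0 0 0 0 0;0.8 0 0 0 0 0 0'
python3 - <<'E'
from h import *
s=env.state();print(s["ee_pos"],s["ee_rot"],s["gripper_width"])
a=grab_frame("side");t=grab_frame("top")
cv2.imwrite("pics/a5.png",np.hstack([cv2.resize(a[150:320,260:390],None,fx=3,fy=3,interpolation=cv2.INTER_CUBIC),cv2.resize(t[150:320,340:470],None,fx=3,fy=3)]))
for c in("side","top"):print([(np.round(d["point"]).tolist(),round(d["p"],2)) for d in models.search_frame("card_tray",c)][:2])
E
```

```text
time_s: 12.48
ee_pos: [461.3, -177.1, 161.2]
ee_rot: [180.0, -0.1, 175.8]
force: [-0.2, 0.1, -0.7]
gripper_width: 20.5
gripper_force: 15.0
time_s: 12.85
ee_pos: [462.0, -174.6, 161.7]
ee_rot: [180.0, -0.0, 173.1]
force: [-0.6, 0.2, -1.3]
gripper_width: 20.5
gripper_force: 15.0
[ 462.00687122 -174.56732881  161.6871512 ] [ 1.79982492e+02 -2.66425710e-02  1.73063938e+02] 20.48217386786746
[([463.0, -179.0, 12.0], 0.67)]
[([455.0, -152.0, 7.0], 0.59)]
```

View pics/a5.png

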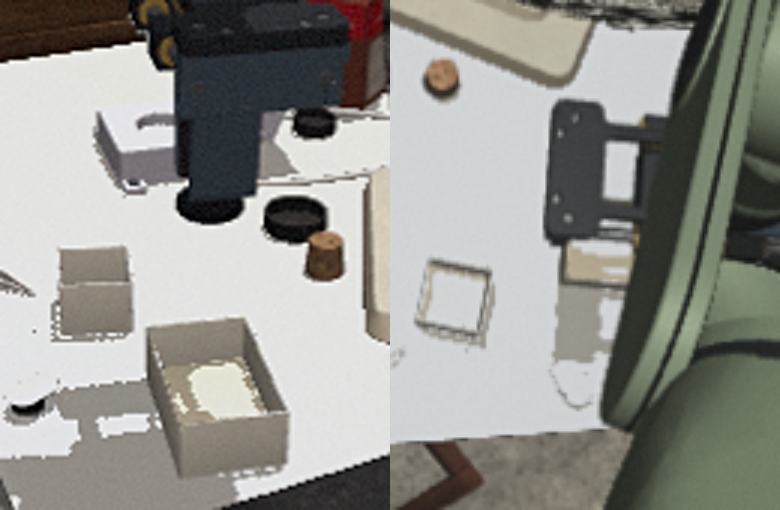

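The side crop shows the flange at about (210,206), above and behind the tray. The tray rim corners are at (147,328), (243,318), (289,413) and (174,425). Now to compare these.

Run:
```python
from h import *
g=lambda P:(np.array(P)+.5)/3-.5+[260,150]
print(ray("side",g([(210,207)]),138))
C=ray("side",g([(147,328),(243,318),(289,413),(174,425)]),36);print(C.round(1),C.mean(0))
```

```text
[[ 459.57168057 -174.57175579  138.        ]]
[[ 440.4 -125.8   36. ]
 [ 496.7 -134.1   36. ]
 [ 486.3 -227.2   36. ]
 [ 425.4 -216.9   36. ]] [ 462.21055477 -175.99252435   36.        ]
```

```bash
python3 -m crank '0.8 -2 0 20 0 0 0;0.8 0 0 35 0 0 0;0.8 0 0 35 0 0 0;0.8 0 0 20 0 0 0;0.8 0 0 12 0 0 0;0.8 0 0 8 0 0 0;0.8 0 0 3 0 0 0;0.8 0 0 0 0 0 0;0.8 0 0 0 0 0 0'
```

```text
time_s: 14.18
ee_pos: [464.5, -175.3, 29.5]
ee_rot: [-180.0, 0.1, 173.0]
force: [-0.4, 0.3, -0.8]
gripper_width: 20.8
gripper_force: 15.0
```

```bash
python3 -m crank '0.8 0 0 1.5 0 0 0;0.8 0 0 1 0 0 0;0.8 0 0 0 0 0 0'
```

```text
time_s: 14.55
ee_pos: [464.1, -175.2, 26.6]
ee_rot: [180.0, 0.0, 173.0]
force: [0.1, 0.3, 1.9]
gripper_width: 20.8
gripper_force: 15.0
```

Contact with the floor (1.9 N upward). I'll open partway and rise.

```bash
python3 -m crank '0.4 0 0 0 0 0 0;0.2 0 0 0 0 0 0;0.2 0 0 0 0 0 0;0.2 0 0 0 0 0 0;0.2 0 0 0 0 0 0'
python3 -m crank '0.2 0 0 -8 0 0 0;0.2 0 0 -20 0 0 0;0.2 0 0 -35 0 0 0;0.2 0 0 -50 0 0 0;0.2 0 0 -50 0 0 0;0.2 0 0 -20 0 0 0;0.2 0 0 0 0 0 0'
python3 - <<'E'
from h import *
a=grab_frame("side")
cv2.imwrite("pics/a6.png",cv2.resize(a[130:320,260:400],None,fx=3,fy=3,interpolation=cv2.INTER_CUBIC))
for n in("plug","card_tray"):print([(np.round(d["point"]).tolist(),round(d["p"],2)) for d in models.search_frame(n,"side")][:2])
E
```

```text
time_s: 15.18
ee_pos: [464.1, -175.2, 26.4]
ee_rot: [180.0, -0.0, 173.0]
force: [-0.1, 0.2, -0.7]
gripper_width: 36.1
gripper_force: 0.0
time_s: 16.05
ee_pos: [464.9, -175.5, 211.4]
ee_rot: [-179.9, 0.3, 173.0]
force: [-0.2, -0.7, 0.4]
gripper_width: 36.3
gripper_force: 0.0
[([462.0, -179.0, 22.0], 0.63)]
[([461.0, -184.0, 15.0], 0.79)]
```

View pics/a6.png

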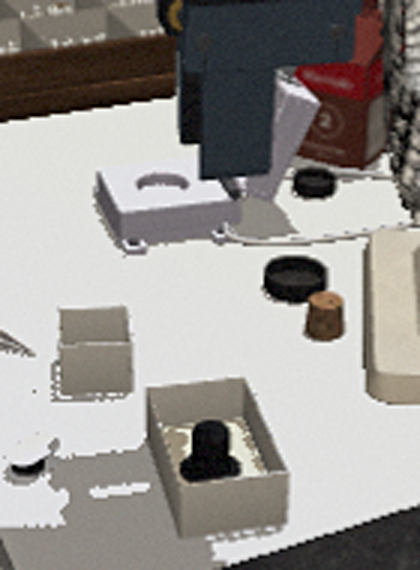

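The plug stands upright, flange down, in the middle of the oblong tray at crop (210,450). The lid is open, and the gripper is clear.

```bash
python3 -c "
from workcell import env
print(env.job_done())"
```

```text
the job is handed in; nothing more can be done
None
```

The job is handed in: the last picture shows the lid open and the plug upright, flange down, released in the oblong tray, at about 16 s of the 51 s allowed; the hand-in returned no verdict.

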